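# Index the sample carousel to the blue pot

## Task

In the glovebox, turn the sample carousel, by pushing the black finger posts on its rim, until the pot with the blue lid stands squarely at the blue arrow on the base, and leave it at rest there. Turn it calmly, not with a fast spin. Do not touch, lift or tip the pots, and leave the things standing around the carousel where they are.

Things in the scene. Friction and masses are not known exactly. Their poses are not given: they have to be found in the camera images.
- base: fixed carousel base: dark disc 250 mm wide, 12 mm thick, with a white tongue (70 mm wide, reaching 220 mm from the axis, 12 mm high) on its own -x side that carries a flat blue arrow pointing to the axis. Origin: on the turning axis at the work surface; z up. Place and yaw vary
- load_point (a point): fixed point on the arrow's line, 55 mm from the axis, 38 mm above the work surface: the middle of the blue pot's underside must come here
- carousel: turntable: aluminium disc 250 mm wide, 16 mm thick, top 38 mm above the work surface; turns either way without end about the vertical axis through its origin (centre of its underside). Its own +x, which turns with it, points to the blue pot's pocket. 1.6 kg; a steady drag, 1 to 1.5 N at a post, holds it where it is left; it coasts about 1 degree from 0.5 rad/s
- post0 (a point): top of one of the five black finger posts fixed upright on the carousel's rim: 18 mm diameter, 115 mm from the axis, reaching from the disc's top to 94 mm above the work surface. The posts stand 36, 108, 180, 252 and 324 degrees round from the blue pot's direction; this is the one at 36, counter-clockwise from above
- pot_blue: closed glass sample pot, 32 mm diameter, 46 mm tall, 60 g, with a blue lid. Origin: centre of its underside, z up. Loose, standing in a pocket of the carousel 55 mm from the axis; the pocket's wall is 12 mm high with 1.5 mm play. The one to bring to the arrow
- pot_white1: closed glass sample pot, 32 mm diameter, 46 mm tall, 60 g, with a white lid. Origin: centre of its underside, z up. Loose, standing in a pocket of the carousel 55 mm from the axis; the pocket's wall is 12 mm high with 1.5 mm play
- pot_white2: closed glass sample pot, 32 mm diameter, 46 mm tall, 60 g, with a white lid. Origin: centre of its underside, z up. Loose, standing in a pocket of the carousel 55 mm from the axis; the pocket's wall is 12 mm high with 1.5 mm play
- pot_yellow: closed glass sample pot, 32 mm diameter, 46 mm tall, 60 g, with a yellow lid. Origin: centre of its underside, z up. Loose, standing in a pocket of the carousel 55 mm from the axis; the pocket's wall is 12 mm high with 1.5 mm play
- pot_red: closed glass sample pot, 32 mm diameter, 46 mm tall, 60 g, with a red lid. Origin: centre of its underside, z up. Loose, standing in a pocket of the carousel 55 mm from the axis; the pocket's wall is 12 mm high with 1.5 mm play
- die: loose steel pressing die, a 56 mm disc with a 28 mm stem, 55 mm tall; origin at the centre of its underside. Bystander
- amber_jar: loose amber jar, 48 mm diameter, 75 mm tall; origin at the centre of its underside. Bystander
- driver: loose screwdriver lying on the work surface, less than 40 mm high. Bystander
- dish: loose white ceramic dish, 80 mm diameter, 20 mm tall; origin at the centre of its underside. Bystander
Not all that is in view belongs to the job. Leave any purple look-alike of the pot_white1 alone.

How it is judged:
By the outcome, as a careful person would: the job done as asked, in the order asked, and still so for the second after the job is handed in, with the robot touching nothing.
It also fails if it takes over 58 s, if anything falls off the work surface, if the arm or the gripper's body presses on something with over 40 N, if the wrist force passes 120 N, or if a joint passes its speed limit or range.

## Robot

A 6-joint arm with a two-finger parallel gripper is mounted at the origin on the work surface. World frame = base frame: x ahead of the robot, y to its left, z up, the work surface at z = 0. Lengths are in m, angles in rad, forces in N, time in s.
With the tool pointing down it reaches from about 0.325 to 0.85 m from the base axis. Payload 15.5 kg.
Tool frame: the origin (TCP) lies midway between the tips of the shut fingers; the grasp point (between the pads) lies 19 mm behind it; z points along the fingers, y is the line along which they close (so a half turn about z gives the same grasp; the last joint's range is limited). The gripper opens to 91 mm and grips with 3 to 60 N. Pads are 32 mm wide; open, the fingers measure 118 mm over their backs; the gripper's body (76 mm by 178 mm) begins 60 mm behind the grasp point.
Start: joints at [-1.405, 0.494, 1.345, -0, 1.302, -0.096], TCP at [0.161, -0.604, 0.214] pointing down, gripper open.
Joint ranges: [-2.91, 2.91], [-0.82, 2.16], [0.22, 2.67], [-1.22, 4.37], [0.12, 2.79], [-3.08, 3.08]. Speed limits (rad/s): [1.89, 1.89, 2.57, 3.01, 3.01, 3.01].

## Interface

Orientations are given as a unit quaternion [x, y, z, w].
In Python, from rig import monitor, vision, job gives the robot as it stands.
- The arm moves only by the tool step_arm, never from a script. Its argument "motion" is one flat list of numbers, 7 for each row, row after row: the closure in counts, from 0 (fully open) to 255 (shut), then the shift along the world's x, y, z in m, then the turn, a rotation vector about the world's x, y, z in rad. In form: [hand, dx, dy, dz, ax, ay, az, hand, dx, dy, dz, ax, ay, az, ...]. A call has 1 to 10 rows; each row is the pose to reach, as a shift and turn from the pose commanded when the call began; what a row does not reach only later rows make up. A row lasts 1/12 s, in which the tool goes at most 41.7 mm and 7.16 degrees, less where a joint would pass 70% of its speed; a pose out of reach is approached as far as the arm can. A call with a gripper value outside its range is refused whole. The fingers move at their own pace and stop on an object; "force" is the grip in N (left out, the last holds). Time passes only in rows, so rows that repeat a pose let the fingers close. It gives the time, the measured TCP pose, the force and the opening at its end, in the units of the state.
- monitor.read_state(): the state, without advancing time (a new reading comes with each control period).
- vision.capture(name): name is "scene" or "side" or "wrist"; returns the picture (384x512x3 uint8, blue, green, red); there is no depth.
- vision.calibration(name): a dict with "mtx" (3x3 intrinsics, pixels), "R" (3x3) and "t" (3): a world point X has camera coordinates R X + t. Camera axes: x right, y down, z forward; pixel columns grow to the right and rows downward; lengths in m; the calibration is good to about 2 mm. A picture is of the moment at which its call begins: read the wrist's pose just before it. calibration takes no time and is no camera call; for the wrist camera it gives the pose at the moment of the call.
- job.close_job(): hands the job in, once; it reports no verdict.
The state is a dict: "clock": time; "q": joint angles; "qd": joint speeds; "effort": joint torques, N m; "tool_pos": TCP position; "ee_rot": TCP orientation; "ft_force": force on the tool from outside, world axes, zero at the start; "ft_torque": the same for the moment, N m; "width": finger opening in m.
Only numpy, scipy, OpenCV 4.12 (cv2) and the standard library are available. Lean on these libraries where they do the work, as an engineer would, in place of code of your own. Each camera call takes 0.05 s, during which the arm holds its last target. There are 200 camera calls.

## Working session

There is one attempt and no reset: what is moved stays moved. The work goes in short steps, Python scripts to look and compute and a tool call to move; the robot and the scene stay as the last step left them, time stands still between calls to the robot, and variables do not carry over. Pictures are saved under pics/ and viewed, on a budget of 10 in all, crops included, one or two more only if the job needs it, and the job is handed in when it is done.

Besides the shell and the picture viewer there is one more tool, called after ">>>" in YAML: its name, and indented under it one key for each argument. step_arm: Moves the arm, as the interface text tells. Its arguments: {"type":"object","properties":{"motion":{"type":"array","items":{"type":"number"}},"force":{"type":"number"}},"required":["motion"]}

```bash
mkdir -p pics
python3 - <<'E'
from rig import monitor, vision, job
import cv2
for n in("scene","side"):
    cv2.imwrite(f"pics/{n}0.png",vision.capture(n))
    c=vision.calibration(n);print(n,c['mtx'].tolist(),(-c['R'].T@c['t']).round(3),c['R'].round(2).tolist())
s=monitor.read_state();print({k:s[k] for k in("clock","tool_pos","ee_rot","width","ft_force")})
E
```

```text
scene [[493.68881177681726, 0.0, 252.16967528593264], [0.0, 493.68881177681726, 191.97661486644867], [0.0, 0.0, 1.0]] [ 1.014 -0.219  0.893] [[0.53, 0.85, -0.01], [0.7, -0.44, -0.56], [-0.48, 0.29, -0.83]]
side [[435.1180094608798, 0.0, 262.6855231699597], [0.0, 435.1180094608798, 190.14631910130768], [0.0, 0.0, 1.0]] [0.079 0.564 0.788] [[-0.73, -0.68, -0.01], [-0.48, 0.52, -0.71], [0.49, -0.51, -0.71]]
{'clock': 0.1, 'tool_pos': array([ 0.16112099, -0.60355491,  0.21340791]), 'ee_rot': array([ 9.91509991e-01,  1.30029542e-01, -5.33241704e-06, -5.06445840e-04]), 'width': 0.09118802248321778, 'ft_force': array([0.5319314 , 0.94585173, 0.1355857 ])}
```

View pics/scene0.png

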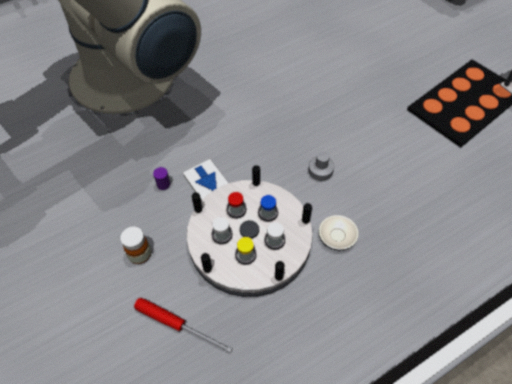

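View pics/side0.png

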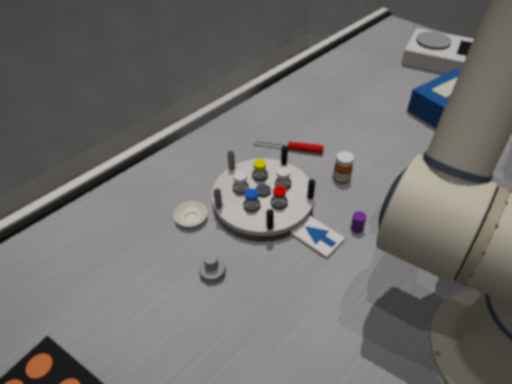

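The scene view shows the carousel centred near (249,232), the blue lid at (268,202), and the arrow at (206,180). The five posts are near (256,176), (307,213), (280,270), (206,262) and (197,203). The die, dish, jar and driver stand around the carousel. The purple look-alike is at (161,178).

```bash
cat > h.py <<'E'
from rig import monitor, vision, job
import cv2, numpy as np
from scipy.optimize import least_squares
def proj(c,X): 
    return cv2.projectPoints(np.atleast_2d(X).astype(float),cv2.Rodrigues(c['R'])[0],c['t'],c['mtx'],None)[0][:,0]
def ray(c,uv,z):
    d=c['R'].T@np.linalg.solve(c['mtx'],[uv[0],uv[1],1]); o=-c['R'].T@c['t']
    return o+d*(z-o[2])/d[2]
def blobs(m,amin):
    n,_,st,ce=cv2.connectedComponentsWithStats(m.astype(np.uint8))
    return [(ce[i],st[i,4]) for i in range(1,n) if st[i,4]>=amin]
def masks(im):
    h=cv2.cvtColor(im,cv2.COLOR_BGR2HSV).astype(int);H,S,V=h[...,0],h[...,1],h[...,2]
    return dict(blue=(abs(H-110)<12)&(S>150)&(V>60),red=((H<6)|(H>174))&(S>170)&(V>60),yellow=(abs(H-28)<6)&(S>150)&(V>100),dark=(V<45))
def P(ax,ang,r,z): return np.array([ax[0]+r*np.cos(ang),ax[1]+r*np.sin(ang),z])
E
python3 - <<'E'
from h import *
for n in("scene","side"):
    im=cv2.imread(f"pics/{n}0.png");c=vision.calibration(n)
    for k,m in masks(im).items():
        for ce,a in blobs(m,25):
            if a<900: print(n,k,ce.round(1),a,ray(c,ce,dict(dark=.066,blue=.08).get(k,.08)).round(4)[:2],ray(c,ce,.012).round(4)[:2])
E
```

```text
scene blue [206.3 178.6] 237 [0.4635 0.0024] [0.4174 0.0209]
scene blue [267.8 202.5] 173 [0.5788 0.0766] [0.5423 0.1014]
scene red [235.3 199.4] 163 [0.5384 0.0265] [0.4986 0.047 ]
scene red [158.7 313.6] 629 [ 0.669  -0.2038] [ 0.6401 -0.2025]
scene yellow [245.1 245. ] 219 [ 0.6351 -0.0101] [0.6034 0.0074]
scene dark [121.6  25.2] 148 [-0.1026  0.0583] [-0.1756  0.0764]
scene dark [87.9 44.6] 123 [-0.0774 -0.0458] [-0.1487 -0.0345]
scene dark [255.8 175.2] 118 [0.5016 0.0972] [0.4681 0.1179]
scene dark [196.7 202.2] 123 [ 0.4947 -0.0381] [ 0.4608 -0.0263]
scene dark [306.5 213.1] 122 [0.6326 0.1323] [0.6077 0.1553]
scene dark [206.1 262.7] 125 [ 0.6216 -0.0865] [ 0.5959 -0.0778]
scene dark [279.  270.6] 115 [0.7065 0.0185] [0.6864 0.034 ]
side blue [435.1  89.1] 513 [ 0.4802 -0.6086] [ 0.5188 -0.7213]
side blue [251.2 194. ] 113 [0.5762 0.0784] [0.624  0.0318]
side blue [319.2 235.4] 174 [0.3882 0.0685] [0.4179 0.0208]
side red [305.4 147.2] 233 [ 0.5917 -0.1355] [ 0.641  -0.2028]
side red [279.3 190.9] 109 [0.5359 0.0273] [ 0.5798 -0.0242]
side yellow [259.2 163.9] 87 [ 0.6339 -0.009 ] [ 0.6872 -0.064 ]
side dark [319.   53.1] 608 [ 0.8868 -0.5719] [ 0.9472 -0.6569]
side dark [464.   47.7] 96 [ 0.5416 -0.9425] [ 0.5762 -1.0553]
side dark [283.9 154.6] 76 [ 0.6232 -0.0891] [ 0.6639 -0.138 ]
side dark [310.9 189. ] 73 [ 0.4948 -0.0385] [ 0.526  -0.0836]
side dark [269.7 219.6] 74 [0.5013 0.0975] [0.5329 0.0626]
side dark [263.6 236.7] 206 [0.4784 0.1415] [0.5083 0.1099]
side dark [459.8 268.4] 37 [ 0.1389 -0.0649] [ 0.1434 -0.1119]
side dark [496.3 317.6] 245 [ 0.0428 -0.0087] [ 0.0401 -0.0515]
```

>>> step_arm:
  motion: [255,0.538,0.581,0,0,0,-0.68,255,0.538,0.581,0,0,0,-0.68,255,0.538,0.581,0,0,0,-0.68,255,0.538,0.581,0,0,0,-0.68,255,0.538,0.581,0,0,0,-0.68,255,0.538,0.581,0,0,0,-0.68,255,0.538,0.581,0,0,0,-0.68,255,0.538,0.581,0,0,0,-0.68,255,0.538,0.581,0,0,0,-0.68,255,0.538,0.581,0,0,0,-0.68]
  force: 10

```text
clock: 0.93
tool_pos: [0.4364, -0.3062, 0.2138]
ee_rot: [0.978, -0.208, -0.0, -0.0]
ft_force: [0.4, -0.9, 0.4]
width: 0.0274
```

```bash
cat >> h.py <<'E'
AX=np.array([.5914,.0247])
def pose():
    s=monitor.read_state();from scipy.spatial.transform import Rotation as R
    p=s['tool_pos'];x=R.from_quat(s['ee_rot']).as_matrix()[:,0];d=p[:2]-AX
    print(s['clock'],p.round(4),'yawx',np.degrees(np.arctan2(x[1],x[0])).round(2),'phi',np.degrees(np.arctan2(d[1],d[0])).round(2),'r',np.hypot(*d).round(4),'F',s['ft_force'].round(1),'w',round(s['width'],4),'q',s['q'].round(2))
def rows(dphis,R=.118,z=None,hand=255,phi0=None,yaw=None):
    """print shift rows to reach phi list (deg) from the present pose"""
    s=monitor.read_state();from scipy.spatial.transform import Rotation as Ro
    p=s['tool_pos'];x=Ro.from_quat(s['ee_rot']).as_matrix()[:,0];y0=np.degrees(np.arctan2(x[1],x[0]))
    out=[]
    for f in dphis:
        a=np.radians(f);t=np.array([AX[0]+R*np.cos(a),AX[1]+R*np.sin(a),p[2] if z is None else z])
        out+=[hand,*(t-p).round(4).tolist(),0,0,round(float(np.radians((f-y0+180)%360-180)),3)]
    print(str(out).replace(' ',''))
E
python3 -c "
from h import *
pose()
c=vision.calibration('scene')
for n,u,z in(('dish',(339,235),.01),('die',(321,167),.01),('jar',(137,250),.01),('stem',(322,160),.05),('jartop',(133,237),.075)):
  d=ray(c,u,z)[:2]-AX;print(n,d.round(3),np.hypot(*d).round(3),np.degrees(np.arctan2(d[1],d[0])).round())
rows([-24],R=.118)"
```

```text
0.9333 [ 0.4364 -0.3062  0.2138] yawx -24.03 phi -115.1 r 0.3655 F [ 0.4 -0.9  0.4] w 0.0274 q [-0.72  0.37  1.57  0.    1.21  1.27]
dish [0.093 0.157] 0.183 59.0
die [-0.066  0.229] 0.238 106.0
jar [-0.095 -0.206] 0.227 -115.0
stem [-0.058  0.221] 0.228 105.0
jartop [-0.086 -0.204] 0.221 -113.0
[255,0.2628,0.2829,0.0,0,0,0.0]
```

>>> step_arm:
  motion: [255,0.255,0.275,0,0,0,0,255,0.255,0.275,0,0,0,0,255,0.255,0.275,0,0,0,0,255,0.255,0.275,0,0,0,0,255,0.255,0.275,0,0,0,0,255,0.255,0.275,0,0,0,0,255,0.255,0.275,0,0,0,0,255,0.255,0.275,0,0,0,0,255,0.255,0.275,0,0,0,0,255,0.255,0.275,0,0,0,0]

```text
clock: 1.77
tool_pos: [0.694, -0.0273, 0.213]
ee_rot: [0.979, -0.206, 0.0, -0.001]
ft_force: [-0.4, 0.1, -0.4]
width: 0.0008
```

```bash
python3 -c "
from h import *
pose();rows([-24],z=.1);rows([-24],z=.06)
cv2.imwrite('pics/side1.png',vision.capture('side'))"
```

```text
1.7667 [ 0.694  -0.0273  0.213 ] yawx -23.78 phi -26.9 r 0.115 F [-0.4  0.1 -0.4] w 0.0008 q [-0.13  0.6   1.16  0.    1.39  1.86]
[255,0.0052,0.004,-0.113,0,0,-0.004]
[255,0.0052,0.004,-0.153,0,0,-0.004]
```

>>> step_arm:
  motion: [255,0,0,-0.03,0,0,0,255,0,0,-0.06,0,0,0,255,0,0,-0.09,0,0,0,255,0,0,-0.115,0,0,0,255,0,0,-0.135,0,0,0,255,0,0,-0.148,0,0,0,255,0,0,-0.153,0,0,0,255,0,0,-0.153,0,0,0,255,0,0,-0.153,0,0,0]

```text
clock: 2.57
tool_pos: [0.6909, -0.0335, 0.0619]
ee_rot: [0.978, -0.208, 0.001, -0.0]
ft_force: [-0.2, 0.5, -0.1]
width: 0.0005
```

```bash
python3 -c "
from h import *
pose();rows([-23,-22,-21,-20,-19,-18,-17,-16,-15,-14])
cv2.imwrite('pics/side2.png',vision.capture('side')[100:300,150:400].repeat(3,0).repeat(3,1)[:600,:750])"
```

```text
2.5667 [ 0.6909 -0.0335  0.0619] yawx -24.03 phi -30.31 r 0.1152 F [-0.2  0.5 -0.1] w 0.0005 q [-0.13  0.74  1.31 -0.    1.09  1.86]
[255,0.0091,0.012,0.0,0,0,0.018,255,0.0099,0.0139,0.0,0,0,0.035,255,0.0107,0.0159,0.0,0,0,0.053,255,0.0114,0.0178,0.0,0,0,0.07,255,0.0121,0.0197,0.0,0,0,0.088,255,0.0127,0.0217,0.0,0,0,0.105,255,0.0134,0.0237,0.0,0,0,0.123,255,0.0139,0.0256,0.0,0,0,0.14,255,0.0145,0.0276,0.0,0,0,0.158,255,0.015,0.0296,0.0,0,0,0.175]
```

View pics/side2.png

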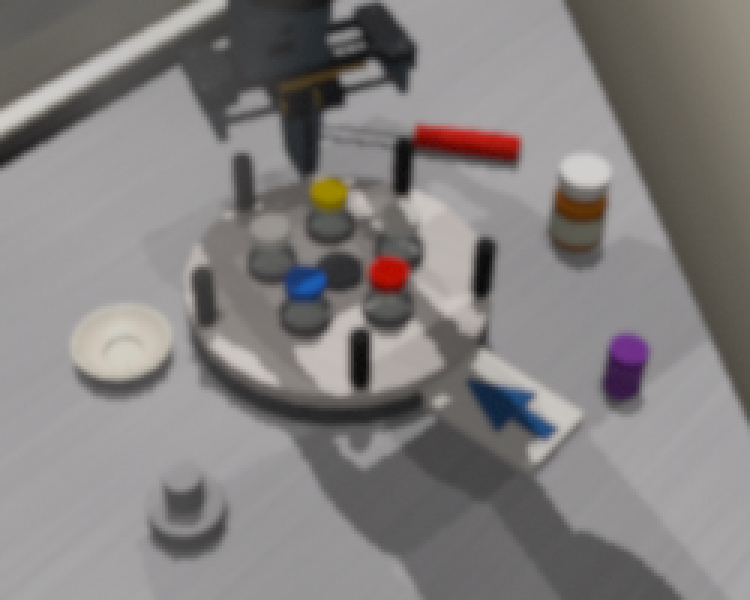

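The side view shows the shut fingers standing on the far rim at (305,160), clear of the posts and pots. The dish, die, jar and driver have not moved.

```bash
cat >> h.py <<'E'
def arc(f0,fs,R=.118):
    """rows from commanded phi f0 (deg) through fs, rounded"""
    q=lambda f:AX+R*np.array([np.cos(np.radians(f)),np.sin(np.radians(f))])
    print(f0,'->',fs[-1],[[*(q(f)-q(f0)).round(4).tolist(),round(float(np.radians(f-f0)),3)] for f in fs])
E
python3 -c "
from h import *
rows([-28,-26,-24,-22,-20,-18.5,-17,-16,-15,-14])
f=-14
while f<62:
  arc(f,[f+1.3*i for i in range(1,11)]); f+=13"
```

```text
[255,0.0044,0.0027,0.0,0,0,-0.069,255,0.0063,0.0064,0.0,0,0,-0.034,255,0.008,0.0101,0.0,0,0,0.0,255,0.0096,0.0139,0.0,0,0,0.035,255,0.0111,0.0177,0.0,0,0,0.07,255,0.0121,0.0206,0.0,0,0,0.096,255,0.0131,0.0236,0.0,0,0,0.123,255,0.0137,0.0256,0.0,0,0,0.14,255,0.0142,0.0276,0.0,0,0,0.158,255,0.0147,0.0295,0.0,0,0,0.175]
-14 -> -1.0 [[0.0006, 0.0026, 0.023], [0.0012, 0.0052, 0.045], [0.0017, 0.0079, 0.068], [0.0021, 0.0105, 0.091], [0.0025, 0.0131, 0.113], [0.0028, 0.0158, 0.136], [0.0031, 0.0185, 0.159], [0.0033, 0.0211, 0.182], [0.0034, 0.0238, 0.204], [0.0035, 0.0265, 0.227]]
-1 -> 12.0 [[0.0, 0.0027, 0.023], [-0.0, 0.0054, 0.045], [-0.0001, 0.008, 0.068], [-0.0003, 0.0107, 0.091], [-0.0005, 0.0134, 0.113], [-0.0008, 0.016, 0.136], [-0.0012, 0.0187, 0.159], [-0.0016, 0.0213, 0.182], [-0.002, 0.024, 0.204], [-0.0026, 0.0266, 0.227]]
12 -> 25.0 [[-0.0006, 0.0026, 0.023], [-0.0012, 0.0052, 0.045], [-0.0019, 0.0078, 0.068], [-0.0027, 0.0104, 0.091], [-0.0035, 0.0129, 0.113], [-0.0044, 0.0154, 0.136], [-0.0053, 0.0179, 0.159], [-0.0063, 0.0204, 0.182], [-0.0074, 0.0229, 0.204], [-0.0085, 0.0253, 0.227]]
25 -> 38.0 [[-0.0012, 0.0024, 0.023], [-0.0024, 0.0048, 0.045], [-0.0036, 0.0072, 0.068], [-0.005, 0.0095, 0.091], [-0.0063, 0.0118, 0.113], [-0.0078, 0.0141, 0.136], [-0.0092, 0.0163, 0.159], [-0.0108, 0.0185, 0.182], [-0.0123, 0.0207, 0.204], [-0.014, 0.0228, 0.227]]
38 -> 51.0 [[-0.0017, 0.0021, 0.023], [-0.0034, 0.0041, 0.045], [-0.0052, 0.0062, 0.068], [-0.007, 0.0081, 0.091], [-0.0088, 0.0101, 0.113], [-0.0107, 0.0119, 0.136], [-0.0127, 0.0138, 0.159], [-0.0146, 0.0156, 0.182], [-0.0167, 0.0173, 0.204], [-0.0187, 0.0191, 0.227]]
51 -> 64.0 [[-0.0021, 0.0017, 0.023], [-0.0042, 0.0033, 0.045], [-0.0064, 0.0048, 0.068], [-0.0086, 0.0064, 0.091], [-0.0109, 0.0078, 0.113], [-0.0131, 0.0092, 0.136], [-0.0154, 0.0106, 0.159], [-0.0178, 0.0119, 0.182], [-0.0201, 0.0132, 0.204], [-0.0225, 0.0144, 0.227]]
```

>>> step_arm:
  motion: [255,0.0044,0.0027,0,0,0,0,255,0.0063,0.0064,0,0,0,0,255,0.008,0.0101,0,0,0,0,255,0.0096,0.0139,0,0,0,0.035,255,0.0111,0.0177,0,0,0,0.07,255,0.0121,0.0206,0,0,0,0.096,255,0.0131,0.0236,0,0,0,0.123,255,0.0137,0.0256,0,0,0,0.14,255,0.0142,0.0276,0,0,0,0.158,255,0.0147,0.0295,0,0,0,0.175]

```text
clock: 3.45
tool_pos: [0.7052, -0.0034, 0.061]
ee_rot: [0.993, -0.121, 0.0, -0.0]
ft_force: [-0.3, 0.6, -0.0]
width: 0.0004
```

>>> step_arm:
  motion: [255,0.0006,0.0026,0,0,0,0.023,255,0.0012,0.0052,0,0,0,0.045,255,0.0017,0.0079,0,0,0,0.068,255,0.0021,0.0105,0,0,0,0.091,255,0.0025,0.0131,0,0,0,0.113,255,0.0028,0.0158,0,0,0,0.136,255,0.0031,0.0185,0,0,0,0.159,255,0.0033,0.0211,0,0,0,0.182,255,0.0034,0.0238,0,0,0,0.204,255,0.0035,0.0265,0,0,0,0.227]

```text
clock: 4.28
tool_pos: [0.7086, 0.0232, 0.0609]
ee_rot: [1.0, -0.007, -0.0, -0.0]
ft_force: [0.5, -1.3, -0.6]
width: 0.0007
```

```bash
cat >> h.py <<'E'
def disc(names=("scene","side"),tag=None):
    """fit disc yaw of blue pot from visible posts (mid height) in the pictures, given AX"""
    for n in names:
        im=vision.capture(n);c=vision.calibration(n)
        if tag: cv2.imwrite(f'pics/{n}{tag}.png',im)
        m=masks(im);r=[]
        for ce,a in blobs(m['dark'],40):
            d=ray(c,ce,.066)[:2]-AX
            if abs(np.hypot(*d)-.115)<.006 and a<200: r.append(round(float(np.degrees(np.arctan2(d[1],d[0]))),1))
        b=[]
        for ce,a in blobs(m['blue'],40):
            d=ray(c,ce,.082)[:2]-AX
            if np.hypot(*d)<.07: b.append((round(float(np.degrees(np.arctan2(d[1],d[0]))),1),a))
        print(n,'posts',r,'mod72',[round((x-36)%72,1) for x in r],'bluelid',b)
E
python3 -c "
from h import *
pose();disc(tag='3')"
```

```text
4.2833 [0.7086 0.0232 0.0609] yawx -0.86 phi -0.74 r 0.1172 F [ 0.5 -1.3 -0.6] w 0.0007 q [-0.05  0.76  1.26 -0.    1.12  1.53]
scene posts [-134.5, -62.3] mod72 [45.5, 45.7] bluelid []
side posts [-62.2, -134.4, 154.2] mod72 [45.8, 45.6, 46.2] bluelid [(119.5, np.int32(125))]
```

The carousel is turning: it has moved about 12.6° and the push force is about 1.3 N. The finger trails the post by 10.4°, so the stop should be at a finger angle of about 62.8°.

>>> step_arm:
  motion: [255,0,0.0027,0,0,0,0.023,255,0,0.0054,0,0,0,0.045,255,-0.0001,0.008,0,0,0,0.068,255,-0.0003,0.0107,0,0,0,0.091,255,-0.0005,0.0134,0,0,0,0.113,255,-0.0008,0.016,0,0,0,0.136,255,-0.0012,0.0187,0,0,0,0.159,255,-0.0016,0.0213,0,0,0,0.182,255,-0.002,0.024,0,0,0,0.204,255,-0.0026,0.0266,0,0,0,0.227]

```text
clock: 5.22
tool_pos: [0.706, 0.0498, 0.0609]
ee_rot: [0.994, 0.106, -0.0, -0.0]
ft_force: [-0.2, -1.5, 0.2]
width: 0.0006
```

>>> step_arm:
  motion: [255,-0.0006,0.0026,0,0,0,0.023,255,-0.0012,0.0052,0,0,0,0.045,255,-0.0019,0.0078,0,0,0,0.068,255,-0.0027,0.0104,0,0,0,0.091,255,-0.0035,0.0129,0,0,0,0.113,255,-0.0044,0.0154,0,0,0,0.136,255,-0.0053,0.0179,0,0,0,0.159,255,-0.0063,0.0204,0,0,0,0.182,255,-0.0074,0.0229,0,0,0,0.204,255,-0.0085,0.0253,0,0,0,0.227]

```text
clock: 6.05
tool_pos: [0.6974, 0.075, 0.0609]
ee_rot: [0.976, 0.218, -0.0, -0.0]
ft_force: [-0.8, -1.2, 0.5]
width: 0.0005
```

>>> step_arm:
  motion: [255,-0.0012,0.0024,0,0,0,0.023,255,-0.0024,0.0048,0,0,0,0.045,255,-0.0036,0.0072,0,0,0,0.068,255,-0.005,0.0095,0,0,0,0.091,255,-0.0063,0.0118,0,0,0,0.113,255,-0.0078,0.0141,0,0,0,0.136,255,-0.0092,0.0163,0,0,0,0.159,255,-0.0108,0.0185,0,0,0,0.182,255,-0.0123,0.0207,0,0,0,0.204,255,-0.014,0.0228,0,0,0,0.227]

```text
clock: 6.88
tool_pos: [0.6834, 0.0978, 0.061]
ee_rot: [0.945, 0.327, 0.0, 0.0]
ft_force: [0.6, -2.0, 0.6]
width: 0.0006
```

```bash
python3 -c "
from h import *
pose();disc(tag='4')"
```

```text
6.8833 [0.6834 0.0978 0.061 ] yawx 38.16 phi 38.47 r 0.1176 F [ 0.6 -2.   0.6] w 0.0006 q [0.06 0.74 1.32 0.   1.09 0.96]
scene posts [121.3, -166.8, -94.5, -22.8] mod72 [13.3, 13.2, 13.5, 13.2] bluelid [(157.8, np.int32(171))]
side posts [-93.5, -167.1, 121.6] mod72 [14.5, 12.9, 13.6] bluelid [(156.4, np.int32(116))]
```

View pics/side4.png

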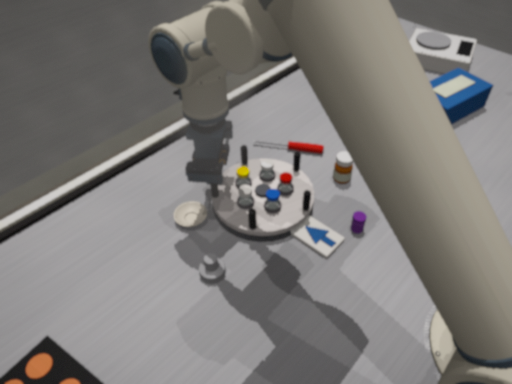

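The side view shows the blue lid at (273,195), two thirds of the way to the arrow at (320,236). All pots are upright and the bystanders have not moved. The blue pot is at about 157.3°, so about 24° remain.

>>> step_arm:
  motion: [255,-0.0017,0.0021,0,0,0,0.023,255,-0.0034,0.0041,0,0,0,0.045,255,-0.0052,0.0062,0,0,0,0.068,255,-0.007,0.0081,0,0,0,0.091,255,-0.0088,0.0101,0,0,0,0.113,255,-0.0107,0.0119,0,0,0,0.136,255,-0.0127,0.0138,0,0,0,0.159,255,-0.0146,0.0156,0,0,0,0.182,255,-0.0167,0.0173,0,0,0,0.204,255,-0.0187,0.0191,0,0,0,0.227]

```text
clock: 7.82
tool_pos: [0.6646, 0.1169, 0.0609]
ee_rot: [0.902, 0.432, -0.0, 0.0]
ft_force: [0.1, -1.5, 0.1]
width: 0.0005
```

>>> step_arm:
  motion: [255,-0.0021,0.0017,0,0,0,0.023,255,-0.0042,0.0033,0,0,0,0.045,255,-0.0064,0.0048,0,0,0,0.068,255,-0.0086,0.0064,0,0,0,0.091,255,-0.0102,0.0074,0,0,0,0.106,255,-0.0116,0.0083,0,0,0,0.12,255,-0.0126,0.0089,0,0,0,0.13,255,-0.0131,0.0092,0,0,0,0.136,255,-0.0131,0.0092,0,0,0,0.136,255,-0.0131,0.0092,0,0,0,0.136]

```text
clock: 8.65
tool_pos: [0.6517, 0.126, 0.0609]
ee_rot: [0.871, 0.491, -0.0, -0.0]
ft_force: [-0.1, -0.3, 0.5]
width: -0.0001
```

```bash
python3 -c "
from h import *
pose();disc(tag='5')"
```

```text
8.65 [0.6517 0.126  0.0609] yawx 58.82 phi 59.22 r 0.1179 F [-0.1 -0.3  0.5] w -0.0001 q [0.1  0.71 1.39 0.   1.04 0.65]
scene posts [142.3, -145.8, -73.6, -1.5] mod72 [34.3, 34.2, 34.4, 34.5] bluelid [(180.0, np.int32(173))]
side posts [-73.5, -146.1, 142.0] mod72 [34.5, 33.9, 34.0] bluelid [(177.2, np.int32(108))]
```

Run:
```python
from h import *
for t in ('0','5'):
  for n in("scene","side"):
    im=cv2.imread(f"pics/{n}{t}.png");c=vision.calibration(n);m=masks(im)['blue'].astype(np.uint8)
    k,lab,st,ce=cv2.connectedComponentsWithStats(m)
    for i in range(1,k):
        w=ray(c,ce[i],.0125)[:2]
        if st[i,4]>100 and abs(np.hypot(*(w-AX))-.174)<.01:
            v,u=np.nonzero(lab==i);W=np.array([ray(c,(a,b),.0125)[:2] for a,b in zip(u,v)])
            d=W.mean(0)-AX;p=np.linalg.svd(W-W.mean(0),full_matrices=False)[2][0];p*=np.sign(p@d)
            print(t,n,len(W),np.degrees(np.arctan2(d[1],d[0]))%360,'pca',np.degrees(np.arctan2(p[1],p[0]))%360)
    # disc-bottom ellipse check: refine axis by all posts
im=cv2.imread('pics/scene5.png');side=cv2.imread('pics/side5.png')
cv2.imwrite('pics/v5.png',np.hstack([cv2.resize(im[130:310,150:350],(400,360),interpolation=cv2.INTER_CUBIC),cv2.resize(side[130:280,180:347],(400,360),interpolation=cv2.INTER_CUBIC)]))
```

```text
0 scene 237 181.2878936395148 pca 181.91207025326008
0 side 174 181.1643119522554 pca 182.52078805281448
5 scene 235 181.33033709894704 pca 181.68533216765059
5 side 158 181.17371224095 pca 182.70180024069685
```

View pics/v5.png

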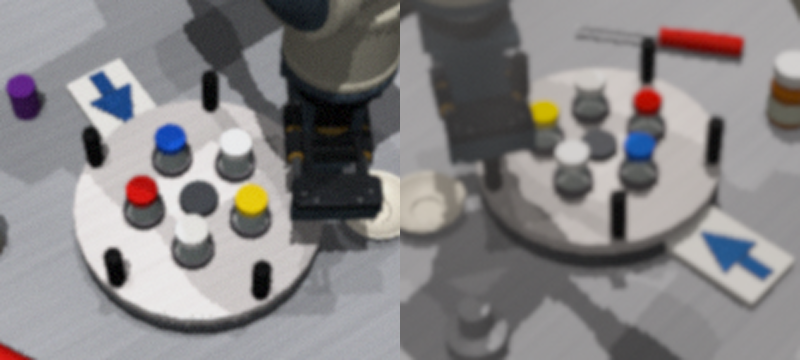

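The paired view shows the blue lid at (170,140) in the scene crop, just short of the arrow line. The pots are upright and the bystanders have not moved. The arrow lies at 181.3° and the pot at 178.3°, so I'll make a final slow push of about 3°.

>>> step_arm:
  motion: [255,-0.001,0.0006,0,0,0,0.009,255,-0.002,0.0011,0,0,0,0.019,255,-0.003,0.0017,0,0,0,0.028,255,-0.0039,0.0022,0,0,0,0.038,255,-0.0047,0.0027,0,0,0,0.046,255,-0.0053,0.003,0,0,0,0.052,255,-0.0057,0.0032,0,0,0,0.056,255,-0.0057,0.0032,0,0,0,0.056,255,-0.0057,0.0032,0,0,0,0.056]

```text
clock: 9.5
tool_pos: [0.6459, 0.1292, 0.0609]
ee_rot: [0.857, 0.515, -0.0, -0.0]
ft_force: [-0.2, -0.5, 1.1]
width: 0.0005
```

```bash
python3 -c "
from h import *
pose();disc(tag='6');disc()"
```

```text
9.5 [0.6459 0.1292 0.0609] yawx 62.04 phi 62.43 r 0.1178 F [-0.2 -0.5  1.1] w 0.0005 q [0.11 0.7  1.4  0.   1.03 0.59]
scene posts [145.4, -142.5, -70.3, 1.6] mod72 [37.4, 37.5, 37.7, 37.6] bluelid [(-176.6, np.int32(172))]
side posts [-70.4, -143.5, 145.3] mod72 [37.6, 36.5, 37.3] bluelid [(179.9, np.int32(110))]
scene posts [145.5, -142.5, -70.3, 1.6] mod72 [37.5, 37.5, 37.7, 37.6] bluelid [(-176.6, np.int32(172))]
side posts [-70.4, -143.5, 145.3] mod72 [37.6, 36.5, 37.3] bluelid [(179.9, np.int32(110))]
```

The carousel is within about 0.2° of the arrow. Next I back the finger off clockwise, then lift.

>>> step_arm:
  motion: [255,0.0025,-0.0013,0,0,0,0,255,0.006,-0.003,0,0,0,0,255,0.0089,-0.0046,0,0,0,0,255,0.0089,-0.0046,0.01,0,0,0,255,0.0089,-0.0046,0.03,0,0,0,255,0.0089,-0.0046,0.06,0,0,0,255,0.0089,-0.0046,0.09,0,0,0,255,0.0089,-0.0046,0.12,0,0,0,255,0.0089,-0.0046,0.15,0,0,0,255,0.0089,-0.0046,0.15,0,0,0]

```text
clock: 10.53
tool_pos: [0.6577, 0.1248, 0.2182]
ee_rot: [0.857, 0.515, 0.004, 0.002]
ft_force: [0.7, -0.1, 0.9]
width: 0.0005
```

```bash
python3 -c "
from h import *
pose();disc(tag='7')
im=cv2.imread('pics/scene7.png');side=cv2.imread('pics/side7.png')
cv2.imwrite('pics/v7.png',np.hstack([cv2.resize(im[130:360,110:365],(400,360)),cv2.resize(side[120:300,165:365],(400,360))]))"
```

```text
10.5333 [0.6577 0.1248 0.2182] yawx 62.04 phi 56.48 r 0.12 F [ 0.7 -0.1  0.9] w 0.0005 q [0.1  0.55 1.23 0.   1.35 0.59]
scene posts [145.5, -142.5, 73.8, -70.3, 1.6] mod72 [37.5, 37.5, 37.8, 37.7, 37.6] bluelid [(-176.8, np.int32(175))]
side posts [-70.4, -142.9, 145.6] mod72 [37.6, 37.1, 37.6] bluelid [(-179.8, np.int32(113))]
```

View pics/v7.png

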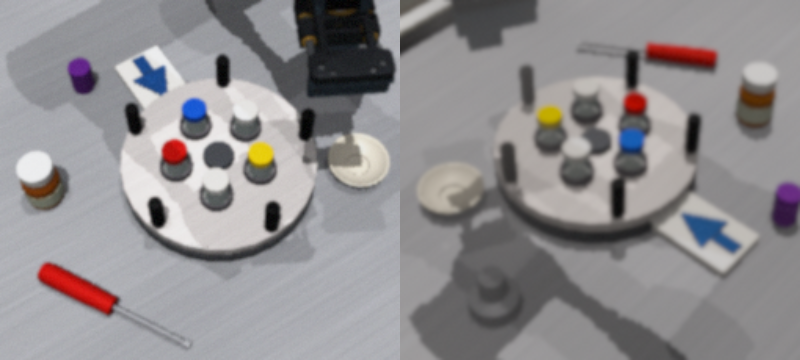

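The blue lid at (194,110) lines up with the arrow and the disc centre. All pots are upright, the bystanders are in place, and the gripper is clear.

```bash
python3 -c "
from rig import job
print(job.close_job())"
```

```text
the job is handed in; nothing more can be done
None
```

The pot with the blue lid now stands at the blue arrow, and the job is handed in. I pushed one rim post with the shut fingers, turning the carousel about 76° counter-clockwise at about 0.27 rad/s. A slow 3° push finished the turn, then I backed the finger off and lifted it clear. The robot's clock read about 10.5 s before the final camera check.

- **Alignment:** the posts put the blue pot's direction at about 181.5°, against 181.3° for the arrow. That is about 0.3° off, or 0.3 mm at the pot. The carousel stayed at rest after I let go.
- **Surroundings:** in the last pictures all pots are upright. The jar, driver, dish, die and the purple look-alike look unmoved. The readings between moves showed only a few newtons at most.
- **Disagreement:** the lid sightings were coarser. The scene camera gave 183.2° and the side camera 180.2°, which average to about 181.7°. I trusted the posts, where the cameras agreed to within about half a degree. The arrow's own shape also gave 181.7° to 182.7°. I used its centre, which was steadier at 181.2° to 181.3°.

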